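# Close the quick-action clamp on the blank

## Robot

A 6-joint arm with a two-finger parallel gripper is mounted at the origin on a cart in front of the work surface, level with it; the furniture and walls round the work are solid. World frame = base frame: x ahead of the robot, y to its left, z up, the work surface at z = 0. Lengths are in mm, angles in rad, forces in N, time in s.
With the tool pointing down it reaches from about 300 to 875 mm from the base axis. Payload 4.2 kg.
Tool frame: the origin (TCP) lies midway between the tips of the shut fingers; the grasp point (between the pads) lies 19 mm behind it; z points along the fingers, y is the line along which they close (so a half turn about z gives the same grasp; the last joint's range is limited). The gripper opens to 85 mm and grips with 20 to 120 N. Pads are 22 mm wide; open, the fingers measure 114 mm over their backs; the gripper's body (76 mm by 85 mm) begins 54 mm behind the grasp point. The pads swing forward as they close: fully open they stand 13 mm farther back than shut.
Start: joints at [-1.267, 0.32, 1.565, -0, 1.257, -0.02], TCP at [182.952, -545.133, 231.338] pointing down, gripper open.
Joint ranges: [-3.11, 3.11], [-0.84, 2.01], [0.21, 2.61], [-1.34, 4.49], [0.05, 2.63], [-2.56, 2.56]. Speed limits (rad/s): [2.57, 2.57, 3.14, 3.14, 3.14, 3.14].

## Interface

Orientations are given as a rotation vector (axis times angle).
In Python, from cell import manip gives the robot as it stands. The module is installed in compiled form; this text tells all that it offers.
- The arm moves only by the shell command python3 -m jog 'ROWS' [OPENING] [FORCE]. ROWS is JSON, a list of rows, each a list of 2 entries, a list of its own where there are three numbers: the shift along the tool's x, y, z in m, then the turn about the tool's z in rad. A call has 1 to 10 rows; each row shifts and turns the commanded pose from where the row before left it, along the tool's axes as they then stand; what a row does not reach is not made up. A row lasts 1/12 s, in which the tool goes at most 41.7 mm and 7.16 degrees, less where a joint would pass 70% of its speed; a pose out of reach is approached as far as the arm can. A call is refused whole if a number of a shift passes 0.0417 or a number of a turn 0.125, either way. A call with a gripper value outside its range is refused whole. OPENING is the finger opening in m, from 0 to 0.0854, set as the call begins (- or left out, the last holds). The fingers move at their own pace and stop on an object; FORCE is the grip in N (left out, the last holds). Time passes only in rows, so rows that do not move let the fingers close. It gives the time, the measured TCP pose, the force, the opening and the grip force at its end, in the units of the state.
- manip.get_state(): the state, without advancing time (a new reading comes with each control period).
- manip.grab_frame(name): name is "scene" or "top"; returns the picture (480x640x3 uint8, red, green, blue); there is no depth.
- manip.calibration(name): a dict with "vertical_fov" (degrees; the focal length in pixels is half the picture's height over the tangent of half this angle, whatever the lens; pixels are square), "cx", "cy" (the principal point, pixels), "distortion" ([k1, k2, p1, p2, k3] as OpenCV has them; the pictures are not rectified), "rvec" (rotation vector, rad) and "tvec" (3), from world to camera coordinates, as OpenCV has them. Camera axes: x right, y down, z forward; pixel columns grow to the right and rows downward; lengths in mm; the calibration is good to about 2 mm. A picture is of the moment at which its call begins. calibration takes no time and is no camera call.
- manip.job_done(): hands the job in; it is judged then, once.
The state is a dict: "clock": time; "joints": joint angles; "dq": joint speeds; "joint_torque": joint torques, N m; "eef_pos": TCP position; "orientation": TCP orientation; "ft_force": force on the tool from outside, world axes, zero at the start; "moment": the same for the moment, N m; "width": opening from 0.0 (shut) to 1.0 (fully open); "gripper_force": force on a finger pad.
Only numpy, scipy, OpenCV 4.12 (cv2) and the standard library are available. Lean on these libraries where they do the work, as an engineer would, in place of code of your own. Each camera call takes 0.05 s, during which the arm holds its last target. There are 200 camera calls.

## Task

Clamp the brass blank lying on the bench clamp's bed: press the round release button on top of the sliding jaw, keep it held down while you push the jaw along until the blank is nipped square against the fixed jaw, then let go of the button so the jaw locks there and move clear. Work with the fingertips only: do not grip or lift anything, do not touch the blank or the jaw's front face yourself, and leave the things standing round the clamp where they are.

Things in the scene. Friction and masses are not known exactly. Their poses are not given: they have to be found in the camera images.
- clamp: quick-action clamp, fixed to the bench: grey base plate 250 x 100 x 12 mm, steel guide strips 12 mm high along the bed (74 mm between them). Origin on the bench top; x axis = slide direction, from sliding to fixed jaw; z up; plate x -95 to +155 mm, y -50 to +50 mm, bed at z = 12 mm. The fixed jaw is the grey block at the +x end, steel face at x = 123 mm, top at z = 52 mm.
- jaw (a joint): travel of the aluminium sliding jaw along clamp +x, m: 0 = back, starts 0 to 0.035, about 0.085 with the blank nipped square, limit 0.10. A saddle 60 x 72 mm (top 31 mm above the bench) with an upright 10 mm thick, 72 mm wide at its +x end (top 53 mm above the bench). Button down: slides with about 1 N friction and light damping; up: locked by a pin in a rack (8 mm pitch, 1 mm play).
- button (a joint): how far the release button is pressed, m: 0 = up (jaw locked), 0.006 = fully down. Spring: about 4 N to start it, 6 N fully down; springs up when let go. The lock is free only when it is pressed over 4 mm; let up on the way, its pin drops into the next slot of the rack and stops the jaw. One of the slots lies where the blank is nipped.
- button_top (a point): centre of the top of the round black release button (30 mm across) on the sliding jaw; about 40 mm above the bench when up, 34 mm when fully down; moves with the jaw and button. x along the slide direction, z up.
- push_face (a point): centre of the back of the jaw's upright (facing clamp -x), 25 mm ahead of the button's axis in the slide direction and 43 mm above the bench: a fingertip on the button can push the jaw along here. The clear width before it, between two low webs, is 61 mm.
- jaw_face: steel facing 66 x 30 x 4 mm on the front (+x side) of the jaw's upright, the side that meets the blank; origin at its centre, its front 13 mm ahead of push_face. Not to be touched by the fingers.
- fixed_face (a point): centre of the fixed jaw's steel face, 34 mm above the bench
- blank: loose brass blank 50 x 50 x 30 mm with four small holes in its top, 0.2 to 0.4 kg, lying on the bed between the jaws, a little askew; origin at the centre of its underside (12 mm above the bench), z up, x roughly along clamp x
- collet: bystander: small yellowish collet 19 mm across, 30 mm tall, standing beside the clamp on its -y side; origin at the centre of its underside
- felt_cone: bystander: white felt cone 35 mm across, 44 mm tall, standing beside the clamp on its +y side; origin at the centre of its underside
- bar_white: bystander: white polishing bar 36 x 51 x 25 mm beside the clamp on its +y side; origin at the centre of its underside
- tin_round: bystander: round tin 66 mm across, 36 mm tall, standing beside the clamp on its -y side; origin at the centre of its underside
Things that resemble listed ones, but are neither listed nor needed, are in the scene too. There is more than one size of the blank; the job needs the largest.

How it is judged:
By the outcome, as a careful person would: the job done as asked, in the order asked, and still so for the second after the job is handed in, with the robot touching nothing.
It also fails if it takes over 32 s, if anything falls off the work surface, if the arm or the gripper's body presses on something with over 40 N, if the wrist force passes 120 N, or if a joint passes its speed limit or range.

## Working session

There is one attempt and no reset: what is moved stays moved. The work goes in short steps, Python scripts to look and compute and a shell command to move; the robot and the scene stay as the last step left them, time stands still between calls to the robot, and variables do not carry over. Pictures are saved under pics/ and viewed, at most 10 in all, crops included, and the job is handed in when it is done.

```bash
mkdir -p pics; cat > h.py <<'E'
import numpy as np, cv2
from cell import manip
def cal(n):
    c=manip.calibration(n); f=240/np.tan(np.radians(c["vertical_fov"])/2)
    K=np.array([[f,0,c["cx"]],[0,f,c["cy"]],[0,0,1]]); return K,np.array(c["distortion"],float),np.array(c["rvec"],float),np.array(c["tvec"],float)
def px2w(n,uv,z):
    K,d,r,t=cal(n); R=cv2.Rodrigues(r)[0]; C=-R.T@t
    p=cv2.undistortPoints(np.array([[uv]],float),K,d)[0,0]; v=R.T@np.array([p[0],p[1],1])
    return C+v*(z-C[2])/v[2]
def w2px(n,P):
    K,d,r,t=cal(n); return cv2.projectPoints(np.array(P,float).reshape(-1,3),r,t,K,d)[0][:,0]
def grab(n,f,crop=None,s=1):
    im=manip.grab_frame(n)[:,:,::-1]
    if crop: x0,y0,x1,y1=crop; im=im[y0:y1,x0:x1]
    cv2.imwrite(f,cv2.resize(im,None,fx=s,fy=s,interpolation=cv2.INTER_CUBIC))
E
python3 - <<'E'
from h import *
grab("scene","pics/s0.png"); grab("top","pics/t0.png")
for n in("scene","top"):
    K,d,r,t=cal(n);R=cv2.Rodrigues(r)[0];print(n,K[0,0],d,-R.T@t,R[2])
s=manip.get_state();print(s)
E
```

```text
scene 524.6132550795508 [-0.00245611  0.          0.          0.          0.        ] [ 257.02848067 -987.30228359  627.91544643] [ 0.30488725  0.66999885 -0.67686432]
top 610.7893264494611 [-0.10065586  0.          0.          0.          0.        ] [ 477.46026173 -439.16947638  907.98636477] [ 0.03437881  0.02910168 -0.99898508]
{'clock': 0.1, 'joints': array([-1.26702768e+00,  3.20207397e-01,  1.56554300e+00, -1.29133663e-05,
        1.25742287e+00, -1.99784646e-02]), 'dq': array([ 0.0007291 , -0.00235817, -0.00353412, -0.000297  ,  0.00012168,
        0.00195271]), 'joint_torque': array([ 8.68242250e-05, -4.16408372e+01, -2.34704608e+01,  3.86105160e-05,
        5.03312200e-03, -4.85671194e-06]), 'eef_pos': array([ 182.80001788, -544.71606117,  230.5836104 ]), 'orientation': array([-3.09897921e+00, -5.06077073e-01,  3.70032855e-04]), 'ft_force': array([-0.30381344,  0.18193113,  0.18817058]), 'moment': array([ 0.00776122,  0.00388657, -0.00695834]), 'gripper_force': 0.0, 'width': 1.0002318140901352}
```

View pics/t0.png

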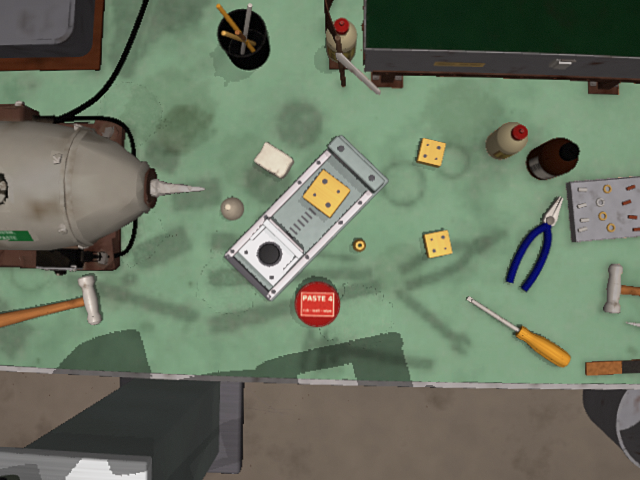

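View pics/s0.png

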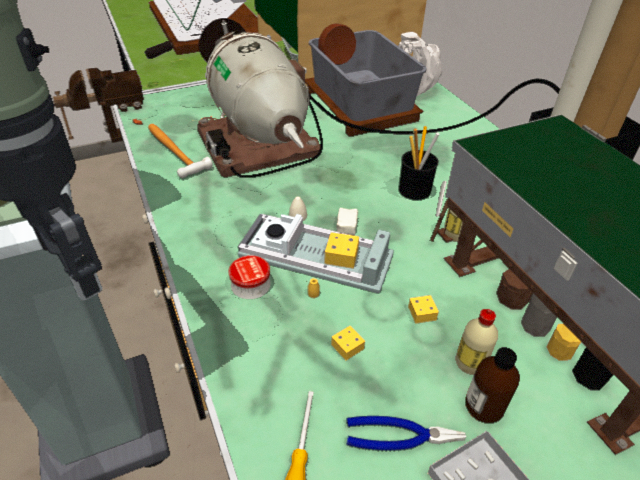

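Top view: the clamp runs from (250,270) to (360,165), with the button at (268,254) and the blank on the bed at (327,193). The look-alike brass blocks at (431,152) and (437,243) are smaller and stand off the clamp. The tin is at (318,303), the collet at (359,244), the cone at (232,208) and the bar at (273,158). I'll check the choice in one close crop.

```bash
python3 - <<'E'
from h import *
grab("top","pics/t1.png",(215,125,405,325),3)
E
```

```text
(no output)
```

View pics/t1.png

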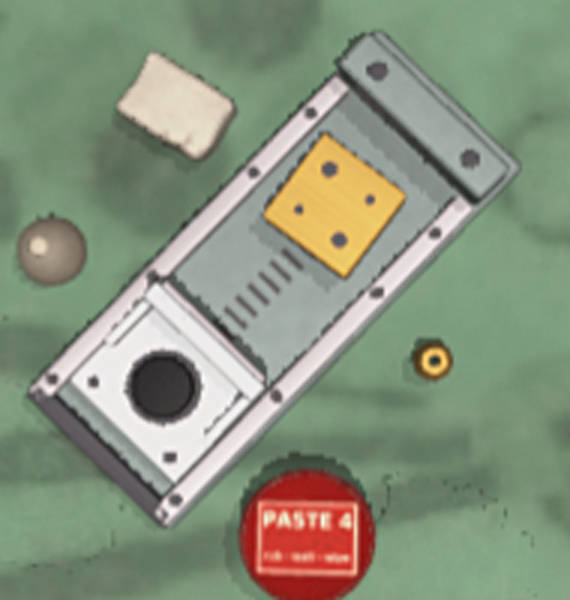

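```bash
python3 - <<'E'
from h import *
def g(x,y,z): return px2w("top",(215+x/3-1/3,125+y/3-1/3),z)
P=dict(btn=(163,386,40),fjL=(338,66,52),fjR=(482,203,52),fjbL=(377,32,52),fjbR=(519,166,52),upL=(163,281,53),upR=(267,378,53),plL=(30,393,12),plR=(163,524,12),
bl1=(326,132,42),bl2=(405,196,42),bl3=(346,277,42),bl4=(264,213,42),tin=(308,537,36),col=(434,359,30),cone=(40,245,44))
W={k:g(*v) for k,v in P.items()}
for k in W: print(k,W[k].round(1))
def ang(a,b): d=W[b]-W[a]; return np.degrees(np.arctan2(d[1],d[0])), np.hypot(*d[:2])
print("lateral",ang('fjL','fjR'),ang('fjbL','fjbR'),ang('upL','upR'),ang('plL','plR'))
mid=lambda a,b:(W[a]+W[b])/2
W['m1']=mid('fjL','fjR');W['m2']=mid('plL','plR');W['m3']=mid('upL','upR');W['m4']=mid('fjbL','fjbR')
print("axis",ang('m2','m1'),ang('btn','m1'),ang('m2','m4'),ang('btn','m3'),ang('m2','btn'))
# scene check
print(w2px("scene",W['btn']))
E
```

```text
btn [ 472.6 -345.4   40. ]
fjL [ 625.  -425.2   52. ]
fjR [ 561.7 -494.    52. ]
fjbL [ 641.5 -443.2   52. ]
fjbR [ 579.5 -511.    52. ]
upL [ 521.8 -345.5   53. ]
upR [ 477.6 -395.4   53. ]
plL [ 467.4 -276.7   12. ]
plR [ 404.9 -344.    12. ]
bl1 [ 595. -420.   42.]
bl2 [ 565.2 -458.2   42. ]
bl3 [ 526.2 -431.1   42. ]
bl4 [ 555.8 -391.5   42. ]
tin [ 402.5 -415.8   36. ]
col [ 488.5 -474.    30. ]
cone [ 538.2 -285.3   44. ]
lateral (np.float64(-132.5841809887823), np.float64(93.500778013955)) (np.float64(-132.43010691471858), np.float64(91.90885715742219)) (np.float64(-131.581285686319), np.float64(66.71021655381523)) (np.float64(-132.8626851082891), np.float64(91.85623431378217))
axis (np.float64(-43.51174770994846), np.float64(216.7604933550481)) (np.float64(-43.41165079675233), np.float64(166.23032466105147)) (np.float64(-43.722448521476046), np.float64(241.24178216441848)) (np.float64(-42.76611115462808), np.float64(36.92461419664817)) (np.float64(-43.841033513240575), np.float64(50.53125687454443))
[[275.13057247 227.95482506]]
```

The blank on the clamp's bed is the largest brass block and lies about 5° askew. The clamp axis is at about -43.3°. Next I'll shut the fingers and turn tool y onto the slide direction.

```bash
python3 -m jog '[[[0,0,0],-0.12],[[0,0,0],-0.12],[[0,0,0],-0.12],[[0,0,0],-0.12],[[0,0,0],-0.01],[[0,0,0],0]]' 0
cat > d.py <<'E'
from h import *
import sys
from scipy.spatial.transform import Rotation as Ro
s=manip.get_state(); R=Ro.from_rotvec(s["orientation"]).as_matrix()
u=np.array([np.cos(np.radians(-43.3)),np.sin(np.radians(-43.3)),0]); v=np.array([-u[1],u[0],0])
B=np.array([472.6,-345.4,0]); p=s["eef_pos"]
print("t",round(s["clock"],2),"pos",p.round(1),"slide/lat/z rel btn0",((p-B)@u).round(1),((p-B)@v).round(1),p[2].round(1),"y-axis ang",np.degrees(np.arctan2(R[1,1],R[0,1])).round(2),"F u,v,z",(s["ft_force"]@u).round(1),(s["ft_force"]@v).round(1),s["ft_force"][2].round(1),"w",round(s["width"],2))
if len(sys.argv)>1:
    a,b,z=map(float,sys.argv[1:]); T=B+a*u+b*v; T[2]=z
    print("tool shift mm",(R.T@(T-p)).round(1))
E
python3 d.py 6 0 70
```

```text
clock: 0.65
eef_pos: [182.9, -545.0, 231.1]
orientation: [-2.886, -1.24, -0.0]
ft_force: [0.3, 0.2, 1.1]
width: 0.145
gripper_force: 0.0
t 0.65 pos [ 182.9 -545.   231.1] slide/lat/z rel btn0 -73.9 -343.9 231.1 y-axis ang -43.51 F u,v,z 0.1 0.3 1.1 w 0.14
tool shift mm [344.2  78.7 161.1]
```

```bash
python3 -m jog '[[[0.03,0.008,0.01],0],[[0.03,0.008,0.01],0],[[0.03,0.008,0.01],0],[[0.03,0.008,0.01],0],[[0.03,0.008,0.01],0],[[0.03,0.008,0.01],0],[[0.03,0.008,0.01],0],[[0.03,0.008,0.01],0],[[0.03,0.008,0.01],0],[[0.03,0.006,0.01],0]]' 0 >/dev/null; python3 -m jog '[[[0,0,0],0],[[0,0,0],0]]' >/dev/null; python3 d.py 6 0 60
```

```text
t 1.65 pos [ 446.4 -379.4  130.5] slide/lat/z rel btn0 4.3 -42.8 130.5 y-axis ang -43.32 F u,v,z -0.8 0.3 -0.7 w 0.0
tool shift mm [42.8  1.8 70.4]
```

```bash
python3 -m jog '[[[0.02,0.001,0.01],0],[[0.02,0.001,0.015],0],[[0.003,0,0.02],0],[[0,0,0.015],0],[[0,0,0.01],0],[[0,0,0],0],[[0,0,0],0]]' >/dev/null; python3 d.py 6 0 46
python3 - <<'E'
from h import *
a=manip.grab_frame("scene")[170:310,200:400]; b=manip.grab_frame("top")[200:340,200:400]
cv2.imwrite("pics/c1.png",cv2.resize(np.vstack([a,b])[:,:,::-1],None,fx=2.1,fy=2.1,interpolation=cv2.INTER_CUBIC))
E
```

```text
t 2.23 pos [ 476.1 -351.6   61.5] slide/lat/z rel btn0 6.8 -2.1 61.5 y-axis ang -43.48 F u,v,z -0.5 0.0 0.5 w 0.0
tool shift mm [ 2.1 -0.8 15.5]
```

View pics/c1.png

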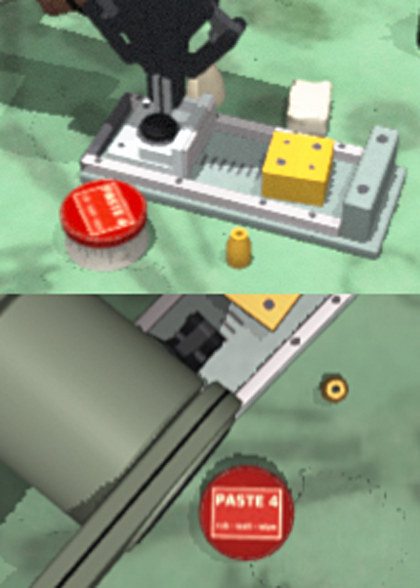

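The scene crop shows the shut fingertips right over the button, at crop (163,108) with the button at (157,128). The upright is just ahead of them and the finger knuckles are well above its top. Now I'll descend and press.

```bash
python3 -m jog '[[[0.001,0,0.01],0],[[0.001,0,0.008],0],[[0,0,0.003],0],[[0,0,0],0]]' >/dev/null; python3 d.py 6 0 35;  python3 -m jog '[[[0,0,0.002],0],[[0,0,0.002],0],[[0,0,0.001],0],[[0,0,0],0],[[0,0,0],0]]' >/dev/null; python3 d.py 6 0 35
```

```text
t 2.67 pos [ 477.7 -348.9   39.6] slide/lat/z rel btn0 6.1 0.9 39.6 y-axis ang -43.37 F u,v,z -1.4 -0.1 3.2 w -0.0
tool shift mm [-0.9 -0.1  4.6]
t 3.08 pos [ 478.4 -349.6   35.9] slide/lat/z rel btn0 7.0 0.9 35.9 y-axis ang -43.37 F u,v,z -1.5 -0.1 3.9 w 0.0
tool shift mm [-0.9 -1.   0.9]
```

```bash
python3 -m jog '[[[0,0,0.001],0],[[0,0,0],0],[[0,0,0],0]]' >/dev/null; for i in 1 2 3; do python3 d.py 6 0 34.5; python3 -m jog '[[[0,0,0],0]]' >/dev/null; done
```

```text
t 3.33 pos [ 478.5 -349.7   35. ] slide/lat/z rel btn0 7.2 0.9 35.0 y-axis ang -43.37 F u,v,z -0.8 -0.4 5.8 w -0.0
tool shift mm [-0.9 -1.2  0.5]
t 3.42 pos [ 478.5 -349.7   35.1] slide/lat/z rel btn0 7.2 0.9 35.1 y-axis ang -43.37 F u,v,z -1.3 0.1 6.2 w -0.0
tool shift mm [-0.9 -1.2  0.5]
t 3.5 pos [ 478.5 -349.7   35.1] slide/lat/z rel btn0 7.3 0.9 35.1 y-axis ang -43.37 F u,v,z -1.4 -0.3 6.2 w -0.0
tool shift mm [-0.9 -1.3  0.6]
```

Pressed about 5 mm at 6 N. I'll add a touch more and start pushing.

```bash
python3 -m jog '[[[0,0.001,0.0004],0],[[0,0.002,0],0],[[0,0.002,0],0],[[0,0.002,0],0],[[0,0.002,0],0],[[0,0.002,0],0],[[0,0.002,0],0],[[0,0.002,0],0],[[0,0,0],0],[[0,0,0],0]]' >/dev/null; python3 d.py
python3 - <<'E'
from h import *
grab("scene","pics/c2.png",(200,170,400,310),3)
E
```

```text
t 4.42 pos [ 489.9 -360.3   34.8] slide/lat/z rel btn0 22.8 1.0 34.8 y-axis ang -43.37 F u,v,z 0.2 0.3 4.4 w -0.0
```

View pics/c2.png

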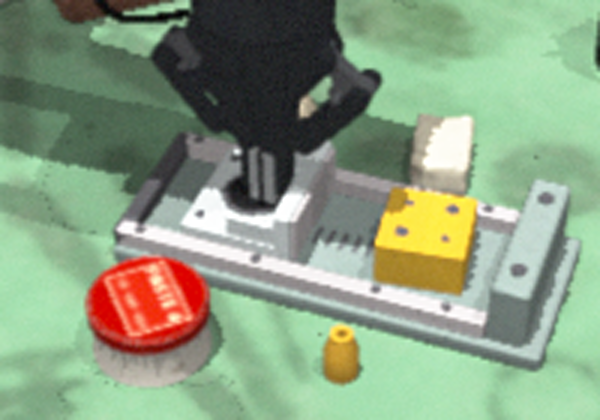

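The jaw has moved along with the fingertip, which is up against the upright at crop (300,195). The button is still held. Continuing.

```bash
python3 -m jog '[[[0,0.0025,0],0],[[0,0.0025,0],0],[[0,0.0025,0],0],[[0,0.0025,0],0],[[0,0.0025,0],0],[[0,0.0025,0],0],[[0,0.0025,0],0],[[0,0.0025,0],0],[[0,0.0025,0],0],[[0,0,0],0]]' >/dev/null; python3 d.py; python3 -m jog '[[[0,0.0025,0],0],[[0,0.0025,0],0],[[0,0.0025,0],0],[[0,0.0025,0],0],[[0,0.0025,0],0],[[0,0.0025,0],0],[[0,0.0025,0],0],[[0,0.0025,0],0],[[0,0,0],0]]' >/dev/null; python3 d.py
python3 - <<'E'
from h import *
grab("scene","pics/c3.png",(220,170,420,310),3)
E
```

```text
t 5.3 pos [ 506.4 -375.7   34.8] slide/lat/z rel btn0 45.4 1.2 34.8 y-axis ang -43.38 F u,v,z -0.7 0.6 5.9 w 0.0
t 6.05 pos [ 520.6 -388.9   34.6] slide/lat/z rel btn0 64.8 1.3 34.6 y-axis ang -43.38 F u,v,z -1.4 1.0 5.2 w -0.0
```

View pics/c3.png

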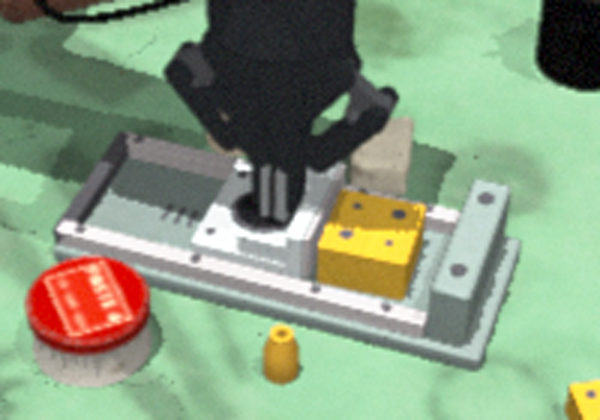

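The jaw face is just reaching the blank at crop (320,240). There is still a gap to the fixed jaw between x≈420 and x≈440. I'll push on more slowly.

```bash
python3 -m jog '[[[0,0.0015,0],0],[[0,0.0015,0],0],[[0,0.0015,0],0],[[0,0.0015,0],0],[[0,0.0015,0],0],[[0,0.0015,0],0],[[0,0.0015,0],0],[[0,0.0015,0],0],[[0,0.0015,0],0],[[0,0,0],0]]' >/dev/null; python3 d.py; python3 -m jog '[[[0,0.001,0],0],[[0,0.001,0],0],[[0,0.001,0],0],[[0,0.001,0],0],[[0,0.001,0],0],[[0,0,0],0]]' >/dev/null; python3 d.py;  python3 -m jog '[[[0,0.001,0],0],[[0,0.001,0],0],[[0,0.001,0],0],[[0,0,0],0]]' >/dev/null; python3 d.py
```

```text
t 6.93 pos [ 530.2 -397.7   34.6] slide/lat/z rel btn0 77.8 1.4 34.6 y-axis ang -43.38 F u,v,z -1.5 1.9 4.6 w -0.0
t 7.43 pos [ 533.7 -401.    34.6] slide/lat/z rel btn0 82.6 1.4 34.6 y-axis ang -43.39 F u,v,z -1.7 0.6 5.9 w -0.0
t 7.77 pos [ 535.8 -403.    34.5] slide/lat/z rel btn0 85.5 1.4 34.5 y-axis ang -43.39 F u,v,z -2.2 1.0 6.1 w 0.0
```

```bash
python3 -m jog '[[[0,0.001,0],0],[[0,0.001,0],0],[[0,0,0],0]]' >/dev/null; python3 d.py; python3 -m jog '[[[0,0.001,0],0],[[0,0,0],0]]' >/dev/null; python3 d.py;  python3 -m jog '[[[0,0.001,0],0],[[0,0,0],0]]' >/dev/null; python3 d.py
python3 - <<'E'
from h import *
grab("scene","pics/c4.png",(260,190,410,300),4)
E
```

```text
t 8.02 pos [ 536.5 -404.    34.2] slide/lat/z rel btn0 86.7 1.2 34.2 y-axis ang -43.38 F u,v,z -4.0 1.0 5.1 w 0.0
t 8.18 pos [ 537.  -404.7   34.2] slide/lat/z rel btn0 87.5 1.0 34.2 y-axis ang -43.38 F u,v,z -4.4 -0.6 5.2 w -0.0
t 8.35 pos [ 537.2 -404.8   34.2] slide/lat/z rel btn0 87.8 1.0 34.2 y-axis ang -43.38 F u,v,z -5.2 0.4 6.1 w 0.0
```

View pics/c4.png

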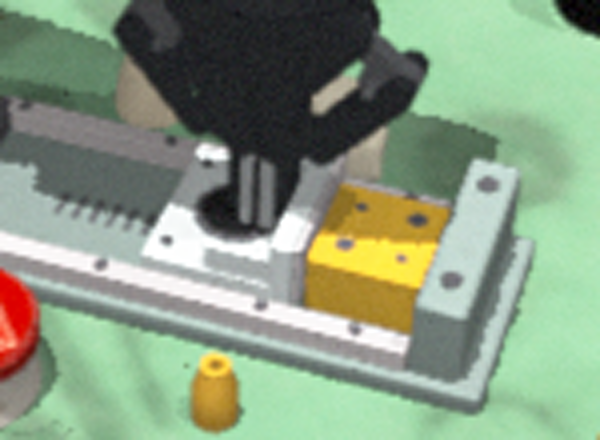

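The blank is now between both jaws at crop (375,250), and the push force is rising, about 5 N. I'll press on to square it up.

```bash
python3 -m jog '[[[0,0.001,0],0],[[0,0.001,0],0],[[0,0.001,0],0],[[0,0,0],0],[[0,0,0],0]]' >/dev/null; python3 d.py; python3 -m jog '[[[0,0.001,0],0],[[0,0.001,0],0],[[0,0.001,0],0],[[0,0,0],0],[[0,0,0],0]]' >/dev/null; python3 d.py
```

```text
t 8.82 pos [ 537.2 -404.9   34.2] slide/lat/z rel btn0 87.8 1.0 34.2 y-axis ang -43.38 F u,v,z -12.5 0.1 12.5 w -0.01
t 9.23 pos [ 537.3 -404.9   34.2] slide/lat/z rel btn0 87.9 1.0 34.2 y-axis ang -43.38 F u,v,z -19.4 1.8 16.4 w -0.0
```

```bash
python3 - <<'E'
from h import *
a=manip.grab_frame("scene")[210:290,300:400]; b=manip.grab_frame("top")[125:225,290:390]
f=lambda i,k:cv2.resize(i[:,:,::-1],None,fx=k,fy=k,interpolation=cv2.INTER_CUBIC)
A=f(a,4);B=f(b,4);A=np.vstack([A,np.zeros((80,400,3),np.uint8)])
cv2.imwrite("pics/c5.png",np.hstack([A,B]))
E
```

```text
(no output)
```

View pics/c5.png

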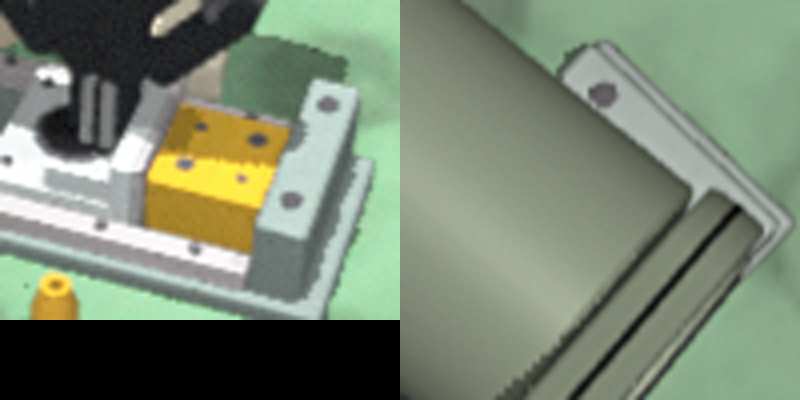

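```bash
python3 - <<'E'
from h import *
u=np.array([np.cos(np.radians(-43.2)),np.sin(np.radians(-43.2)),0]); v=np.array([-u[1],u[0],0])
m1=np.array([593.35,-459.6,0])
def q(x,y,z):
    p=px2w("scene",(300+x/4-.4,210+y/4-.4),z); return ((p-m1)@u+123).round(1),((p-m1)@v).round(1)
for n,a in dict(blA=(148,182,42),blB=(185,105,42),blC=(254,211,42),blD=(292,128,42),fjA=(262,203,52),fjB=(306,83,52),fjC=(312,222,52),fjD=(356,90,52),upA=(113,162,53)).items(): print(n,q(*a))
E
```

```text
blA (np.float64(76.0), np.float64(-28.4))
blB (np.float64(76.3), np.float64(21.2))
blC (np.float64(120.6), np.float64(-29.5))
blD (np.float64(122.1), np.float64(23.1))
fjA (np.float64(124.3), np.float64(-34.1))
fjB (np.float64(122.4), np.float64(41.2))
fjC (np.float64(145.4), np.float64(-37.5))
fjD (np.float64(143.1), np.float64(44.2))
upA (np.float64(62.5), np.float64(-33.3))
```

The blank's back edge reads x≈76.0 and 76.3 at its two ends, so it lies square, and it is hard against the fixed jaw. Now I'll let the button up while still pushing.

```bash
python3 -m jog '[[[0,0,-0.001],0],[[0,0,-0.001],0],[[0,0,-0.0015],0],[[0,0,-0.0015],0],[[0,0,-0.002],0],[[0,0,-0.002],0],[[0,0,0],0],[[0,0,0],0]]' >/dev/null; python3 d.py
```

```text
t 10.0 pos [ 537.3 -405.1   39.7] slide/lat/z rel btn0 88.0 1.0 39.7 y-axis ang -43.38 F u,v,z -12.9 0.7 -0.4 w 0.0
```

```bash
python3 -m jog '[[[0,0,-0.002],0],[[0,0,-0.002],0],[[0,-0.003,0],0],[[0,-0.003,0],0],[[0,-0.003,0],0],[[0,-0.002,-0.002],0],[[0,0,-0.005],0],[[0,0,0],0]]' >/dev/null; python3 d.py; python3 -m jog '[[[0,0,-0.015],0],[[0,0,-0.025],0],[[0,0,-0.03],0],[[-0.03,0,-0.03],0],[[-0.03,0,-0.02],0],[[-0.035,0,0],0],[[-0.035,0,0],0],[[-0.035,0,0],0],[[-0.035,0,0],0],[[-0.035,0,0],0]]'>/dev/null;  python3 -m jog '[[[-0.035,0,0],0],[[-0.03,0,0],0],[[0,0,0],0],[[0,0,0],0]]'>/dev/null; python3 d.py
python3 - <<'E'
from h import *
a=manip.grab_frame("scene")[200:300,260:400]; b=manip.grab_frame("top")[135:275,240:390]
f=lambda i,k:cv2.resize(i[:,:,::-1],k,interpolation=cv2.INTER_CUBIC)
A=np.zeros((560,800,3),np.uint8);A[:286,:400]=f(a,(400,286)); 
A=f(b,(600,560))[:,:,::-1]
cv2.imwrite("pics/c6.png",A)
cv2.imwrite("pics/c7.png",f(a,(700,500)))
E
```

```text
t 10.67 pos [ 535.6 -403.6   55.5] slide/lat/z rel btn0 85.7 0.9 55.5 y-axis ang -43.37 F u,v,z 0.5 -0.2 1.2 w 0.0
t 11.83 pos [ 327.8 -621.9  173.5] slide/lat/z rel btn0 84.2 -300.5 173.5 y-axis ang -43.55 F u,v,z -0.6 1.1 -0.0 w -0.0
```

View pics/c6.png

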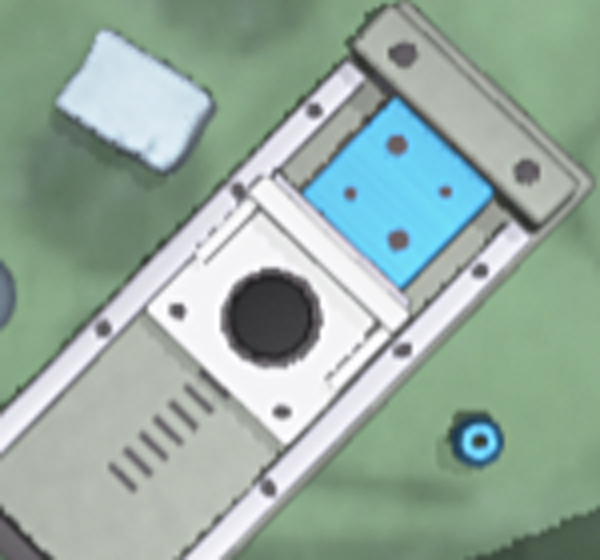

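The top view (colours swapped in this crop) shows the blank held square between the jaws at (398,193). The button is at (270,317), and the bar and collet are undisturbed. One quick look from the side will show whether the button is up.

View pics/c7.png

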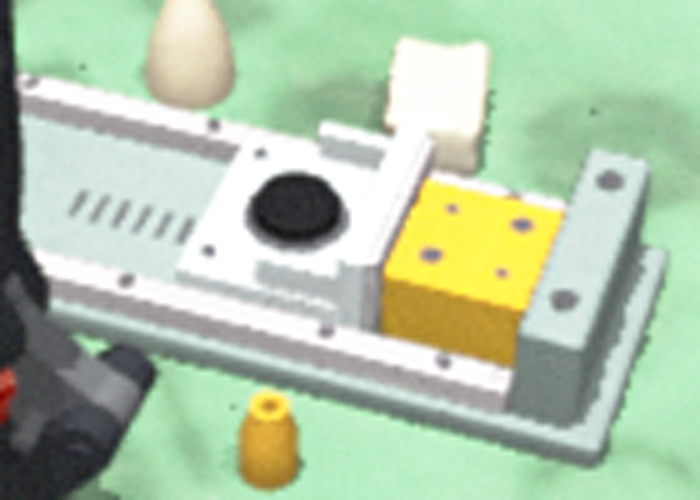

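```bash
python3 - <<'E'
from h import *
for z in(34,40):
    p=px2w("top",(240+270/4-.4,135+317/4-.4),z); print(z,p.round(1),w2px("scene",p), np.hypot(p[0]-472.6,p[1]+345.4),(w2px("scene",p)-[260,200])*5)
E
```

```text
34 [ 530.5 -398.1   34. ] [[318.65180642 240.92027278]] 78.24509044694035 [[293.25903211 204.60136389]]
40 [ 530.1 -398.4   40. ] [[318.58673547 238.43069271]] 78.16731752251071 [[292.93367737 192.15346357]]
```

The button top at (297,207) matches the raised height, given the same offset between the two cameras as at the start. The blank is nipped square and the collet, cone and bar are where they stood. Handing in.

```bash
python3 -c "
from cell import manip
print(manip.job_done())"
```

```text
the job is handed in; nothing more can be done
None
```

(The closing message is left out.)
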